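# Load the stain jars into the numbered finishing rack

### The arm

A 6-joint arm with a two-finger parallel gripper is mounted at the origin on a cart in front of the work surface, level with it; the furniture and walls round the work are solid. World frame = base frame: x ahead of the robot, y to its left, z up, the work surface at z = 0. Lengths are in mm, angles in rad, forces in N, time in s.
With the tool pointing down it reaches from about 275 to 1000 mm from the base axis. Payload 8.4 kg.
Tool frame: the origin (TCP) lies at the very end of the fingers, on their centre line; the grasp point (between the pads) lies 19 mm behind it; z points along the fingers, y is the direction in which the jaws open and shut (so a half turn about z gives the same grasp; the last joint's range is limited). The gripper opens to 85 mm and grips with 20 to 120 N. Pads are 22 mm wide; open, the fingers measure 114 mm over their backs; the gripper's body (76 mm by 85 mm) begins 54 mm behind the grasp point. The pads swing forward as they close: fully open they stand 13 mm farther back than shut.
Start: joints at [-1.242, 0.353, 1.633, -0, 1.155, -0.002], TCP at [202.998, -591.117, 231.281] pointing down, gripper open.
Joint ranges: [-2.63, 2.63], [-0.92, 2.1], [0.06, 2.66], [-1.3, 4.44], [0, 2.69], [-3.02, 3.02]. Speed limits (rad/s): [2.22, 2.22, 2.79, 3.14, 3.14, 3.14].

### API

Orientations are given as [roll, pitch, yaw] about the fixed x, y, z axes, in that order (R = Rz(yaw) Ry(pitch) Rx(roll)).
In Python, from rig import r gives the robot as it stands.
- The arm moves only by the tool jog_arm, never from a script. Its argument "increments" is text: rows parted by semicolons, each of 7 numbers parted by spaces: the shift along the tool's x, y, z in cm, then the turn, a rotation vector about the tool's x, y, z in rad, then the opening, from -1 (shut) to 1 (fully open). A call has exactly 8 rows; each row shifts and turns the commanded pose from where the row before left it, along the tool's axes as they then stand; what a row does not reach is not made up. A row lasts 1/10 s, in which the tool goes at most 50 mm and 8.59 degrees, less where a joint would pass 70% of its speed; a pose out of reach is approached as far as the arm can. A call with a gripper value outside its range is refused whole. The fingers move at their own pace and stop on an object; "squeeze" is the grip in N (left out, the last holds). Time passes only in rows, so rows that do not move let the fingers close, or fill a call up. It gives the time, the measured TCP pose, the force and the opening at its end, in the units of the state.
- r.sense(): the state, without advancing time (a new reading comes with each control period).
- r.grab_frame(name): name is "side" or "top" or "wrist"; returns the picture (480x640x3 uint8, red, green, blue); there is no depth.
- r.camera_info(name): a dict with "K" (3x3 intrinsics, pixels), "rvec" (rotation vector, rad) and "tvec" (3), from world to camera coordinates, as OpenCV has them. Camera axes: x right, y down, z forward; pixel columns grow to the right and rows downward; lengths in mm; the calibration is good to about 2 mm. A picture is of the moment at which its call begins: read the wrist's pose just before it. camera_info takes no time and is no camera call; for the wrist camera it gives the pose at the moment of the call.
- r.sign_off(): hands the job in, once; it reports no verdict.
The state is a dict: "clock": time; "qpos": joint angles; "qvel": joint speeds; "joint_efforts": joint torques, N m; "eef_pos": TCP position; "tcp_rot": TCP orientation; "contact_force": force on the tool from outside, world axes, zero at the start; "wrist_torque": the same for the moment, N m; "opening": opening from 0.0 (shut) to 1.0 (fully open).
Only numpy, scipy, OpenCV 4.12 (cv2) and the standard library are available. Lean on these libraries where they do the work, as an engineer would, in place of code of your own. Each camera call takes 0.05 s, during which the arm holds its last target.

### The job

Get the finishing rack ready for the next job: first stand the red-capped jar in the rack pocket marked with one dot, then stand the yellow-capped jar in the pocket marked with two dots. Set each jar upright on the floor of its pocket, lowered gently rather than dropped, and let go of it.

Things in the scene. Friction and masses are not known exactly. Their poses are not given: they have to be found in the camera images.
- red_jar: closed amber glass jar with a red screw cap and plain paper label, round, 36 mm in diameter, 85 mm tall, 0.08 to 0.17 kg, standing loose on the bench. Origin: centre of its underside; z up along the jar. Jars alike but for blue, white and green caps stand about and are not needed.
- yellow_jar: the same jar with a yellow screw cap, upright and loose on the bench. Origin: centre of its underside; z up along the jar.
- pocket_one (a point): centre of the floor of the round pocket marked with one black dot (10 mm, on the block's top and front, robot's side). Three pale wooden blocks, 84 x 98 x 40 mm, stand in any order in a row along y, 100 mm apart, on a fixed dark board. Pocket: open on top, 50 mm across, 30 mm deep, rim 48 mm and floor 18 mm above the bench. Axes: z up, y along the row, -x to the dots.
- pocket_two (a point): centre of the floor of the like pocket in the block marked with two black dots; sizes and axes as for pocket_one. The block with three dots already holds a green-capped jar whose top stands 103 mm above the bench.

How it is judged (in metres and radians):
On the way, in this order (a step that is already met when the one before it is completed fails the run):
1. the red-capped jar stands in the one-dot pocket (horizontal distance between red_jar and pocket_one below 0.015 m and z of red_jar in the frame of pocket_one below 0.006 m and angle between red_jar's own z axis and vertical below 0.17 rad and contact force between red_jar and the fingers below 0.1 N), for 0.2 s.
2. after it, the yellow-capped jar stands in the two-dot pocket (horizontal distance between yellow_jar and pocket_two below 0.015 m and z of yellow_jar in the frame of pocket_two below 0.006 m and angle between yellow_jar's own z axis and vertical below 0.17 rad and contact force between yellow_jar and the fingers below 0.1 N), for 0.2 s.
At the end, for the whole second after the job is handed in: The red-capped jar stands in the one-dot pocket and the yellow-capped jar in the two-dot pocket, each within 15 mm of the pocket's centre, its underside within 6 mm of the pocket's floor, upright within 10 degrees, released and at rest (horizontal distance between red_jar and pocket_one below 0.015 m and z of red_jar in the frame of pocket_one below 0.006 m and angle between each of red_jar, yellow_jar's own z axis and vertical below 0.17 rad and linear speed of each of red_jar, yellow_jar below 0.03 m/s and horizontal distance between yellow_jar and pocket_two below 0.015 m and z of yellow_jar in the frame of pocket_two below 0.006 m); the robot touches nothing.
It fails at once if the red-capped jar is dropped (falls free faster than 0.65 m/s, a fall of about 20 mm) (linear speed of red_jar above 0.65 m/s and contact force between red_jar and the fingers below 0.1 N).
It fails at once if the yellow-capped jar is dropped (falls free faster than 0.65 m/s, a fall of about 20 mm) (linear speed of yellow_jar above 0.65 m/s and contact force between yellow_jar and the fingers below 0.1 N).
It also fails if it takes over 54 s, if anything falls off the work surface, if the arm or the gripper's body presses on something with over 40 N, if the wrist force passes 120 N, or if a joint passes its speed limit or range.

## Working session

There is one attempt and no reset: what is moved stays moved. The work goes in short steps, Python scripts to look and compute and a tool call to move; the robot and the scene stay as the last step left them, time stands still between calls to the robot, and variables do not carry over. Pictures are saved under pics/ and viewed, and the job is handed in when it is done.

Besides the shell and the picture viewer there is one more tool, called after "Emit:" as name(argument=value, ...), one argument or row to a line, values as JSON. jog_arm: Moves the arm, as the interface text tells. Its arguments: {"type":"object","properties":{"increments":{"type":"string"},"squeeze":{"type":"number"}},"required":["increments"]}

```bash
mkdir -p pics; ls
cat > h.py <<'E'
import numpy as np, cv2
from rig import r
def save(n,f): 
    im=r.grab_frame(n); cv2.imwrite('pics/'+f,im[:,:,::-1]); return im
def ray(ci,u,v):
    R=cv2.Rodrigues(np.array(ci['rvec'],float))[0]; t=np.array(ci['tvec'],float).ravel()
    d=R.T@np.linalg.inv(np.array(ci['K']))@np.array([u,v,1.]); return -R.T@t,d
def onz(ci,u,v,z):
    o,d=ray(ci,u,v); return o+d*(z-o[2])/d[2]
def proj(ci,p):
    return cv2.projectPoints(np.array(p,float).reshape(-1,1,3),np.array(ci['rvec'],float),np.array(ci['tvec'],float),np.array(ci['K'],float),None)[0].reshape(-1,2)
E
python3 - <<'E'
from h import *
s=r.sense(); print(s)
for n in ['side','top','wrist']:
    ci=r.camera_info(n); o,d=ray(ci,320,240); print(n,np.round(ci['K'],1).tolist(),o,d)
    save(n,n+'0.png')
E
```

```text
pics
{'clock': 0.0, 'qpos': array([-1.24243033e+00,  3.53602382e-01,  1.63412883e+00,  4.52231842e-06,
        1.15521909e+00, -2.40186653e-03]), 'qvel': array([-8.95577771e-04,  6.25834534e-05, -1.01121761e-04,  5.29600933e-04,
        1.62704417e-04,  7.53734282e-04]), 'joint_efforts': array([-5.02674138e-04, -6.05252624e+01, -3.42070234e+01,  1.36194194e-04,
        9.25764354e-03,  6.90730673e-06]), 'eef_pos': array([ 202.82736767, -590.66949838,  230.59254116]), 'tcp_rot': array([-3.14023501e+00, -7.39579966e-06,  3.30766028e-01]), 'contact_force': array([-0.26241327, -0.04051149,  0.87417805]), 'wrist_torque': array([-0.00624836,  0.00613315,  0.01406368]), 'opening': 1.003662776074526}
side [[557.3, 0.0, 319.4], [0.0, 557.3, 238.2], [0.0, 0.0, 1.0]] [850.31121812 374.73570134 942.94700633] [-0.28613881 -0.39428065 -0.87331509]
top [[447.5, 0.0, 324.6], [0.0, 447.5, 238.3], [0.0, 0.0, 1.0]] [419.67056278 -30.82267624 886.61603312] [ 0.17488334  0.04213442 -0.98374716]
wrist [[381.8, 0.0, 323.3], [0.0, 381.8, 234.6], [0.0, 0.0, 1.0]] [ 269.12554005 -566.4791045   373.1903334 ] [-0.28317438 -0.08684403 -0.95527366]
```

View pics/top0.png

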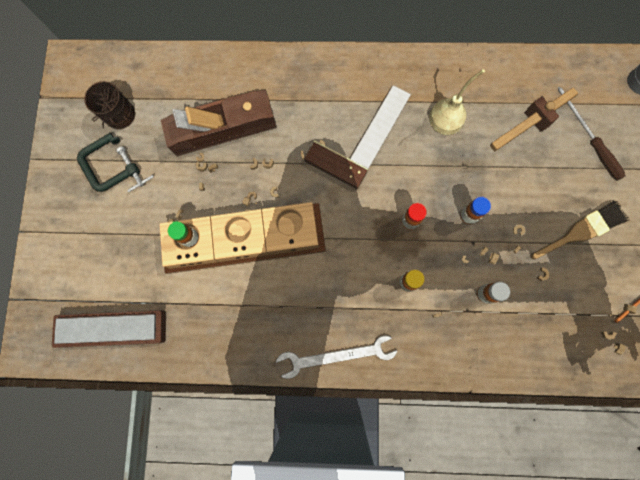

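View pics/side0.png

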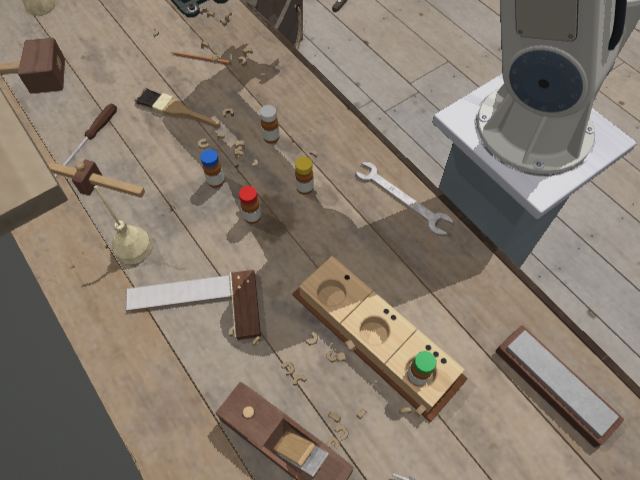

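View pics/wrist0.png

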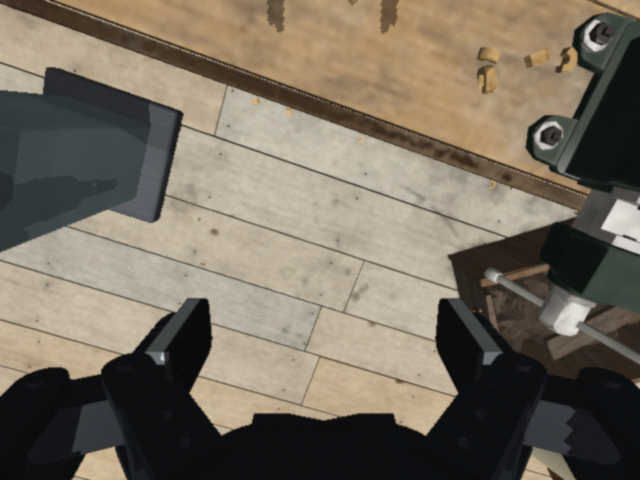

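The top view shows the red cap at about (416,213), yellow at (414,280), blue at (481,207), white at (497,292). The rack has the one-dot pocket at about (289,224), the two-dot at (239,230), and the green jar at (177,231). I'll measure these in both views.

```bash
cat > m.py <<'E'
from h import *
import sys
def blobs(im,which):
    hsv=cv2.cvtColor(im,cv2.COLOR_RGB2HSV)
    H,S,V=[hsv[...,i].astype(int) for i in range(3)]
    m={'red':((H<5)|(H>174))&(S>200)&(V>110),'yellow':(H>18)&(H<32)&(S>190)&(V>90),'blue':(H>105)&(H<130)&(S>150)&(V>70),'green':(H>50)&(H<80)&(S>150)&(V>70)}[which]
    n,l,st,c=cv2.connectedComponentsWithStats(m.astype(np.uint8))
    i=1+np.argsort(-st[1:,4])[:2]
    return [(st[k].tolist(),c[k].round(1).tolist(),l==k) for k in i]
if __name__=='__main__':
    for n in ['top','side']:
        im=cv2.imread(f'pics/{n}0.png')[:,:,::-1].copy(); ci=r.camera_info(n)
        for w in ['red','yellow','blue','green']:
            for st,c,_ in blobs(im,w)[:2]:
                print(n,w,st,c,onz(ci,*c,103 if w=='green' else 82).round(1))
E
python3 m.py
python3 - <<'E'
import cv2
a=cv2.imread('pics/top0.png')[180:300,140:520]; b=cv2.imread('pics/side0.png')[140:420,190:480]
cv2.imwrite('pics/a.png',cv2.resize(a,None,fx=2.1,fy=2.1,interpolation=2)); cv2.imwrite('pics/b.png',cv2.resize(b,None,fx=2.1,fy=2.1,interpolation=2))
E
```

```text
top red [408, 204, 18, 18, 239] [416.6, 212.0] [ 619.2 -172.3   82. ]
top yellow [405, 270, 19, 18, 257] [414.1, 278.8] [ 496.3 -166.9   82. ]
top blue [472, 197, 18, 18, 254] [480.4, 205.8] [ 633.5 -288.8   82. ]
top green [168, 222, 18, 18, 237] [176.9, 230.3] [570.5 261.4 103. ]
side red [244, 200, 7, 1, 7] [247.0, 200.0] [ 626.7 -161.9   82. ]
side red [240, 197, 3, 3, 3] [241.0, 198.0] [ 633.3 -172.2   82. ]
side yellow [309, 169, 1, 1, 1] [309.0, 169.0] [ 493.5 -151.3   82. ]
side blue [201, 150, 17, 17, 236] [209.0, 157.9] [ 633.5 -287.2   82. ]
side green [414, 359, 18, 14, 48] [420.0, 368.1] [584.6 266.7 103. ]
```

View pics/a.png

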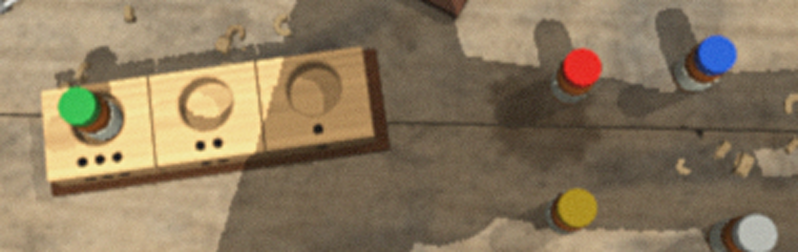

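View pics/b.png

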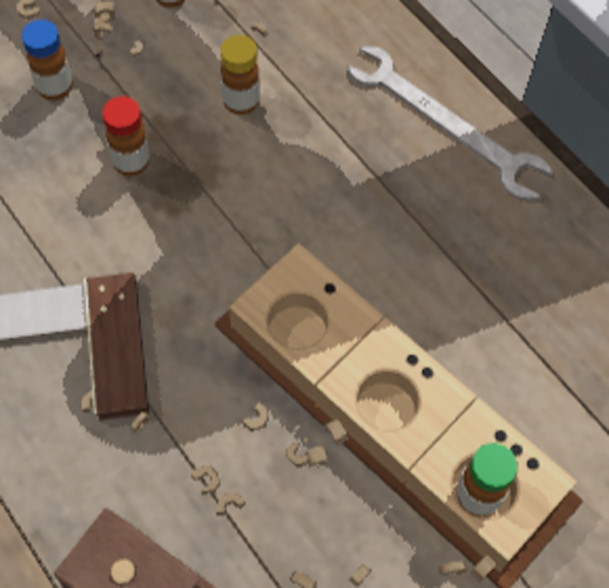

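Run:
```python
from h import *
a=cv2.imread('pics/top0.png')[195:275,150:335]; b=cv2.imread('pics/side0.png')[250:400,290:480]
cv2.imwrite('pics/a2.png',cv2.resize(a,None,fx=4.3,fy=4.3,interpolation=2)); cv2.imwrite('pics/b2.png',cv2.resize(b,None,fx=4,fy=4,interpolation=2))
for n in ['top','side']:
    im=cv2.imread(f'pics/{n}0.png'); ci=r.camera_info(n)
    h=cv2.cvtColor(im,cv2.COLOR_BGR2HSV); H,S,V=[h[...,i].astype(int) for i in range(3)]
    for w,m in dict(red=((H<4)|(H>174))&(S>185)&(V>150),yellow=(H>20)&(H<32)&(S>170)&(V>90)).items():
        N,l,st,c=cv2.connectedComponentsWithStats(m.astype(np.uint8)); k=1+np.argmax(st[1:,4])
        p=[onz(ci,*c[k],z)[:2].round(1).tolist() for z in (80,85)]
        print(n,w,st[k],c[k].round(1),p)
```

```text
top red [409 204  17  17 236] [417.  211.8] [[620.2, -173.4], [619.0, -172.5]]
top yellow [405 270  19  18 270] [414.2 278.7] [[496.8, -167.5], [496.3, -166.7]]
side red [239 186  18  15 190] [247.2 193.1] [[617.5, -175.8], [618.9, -172.6]]
side yellow [296 157  16  18 238] [303.3 165.3] [[496.4, -166.0], [498.5, -162.8]]
```

View pics/a2.png

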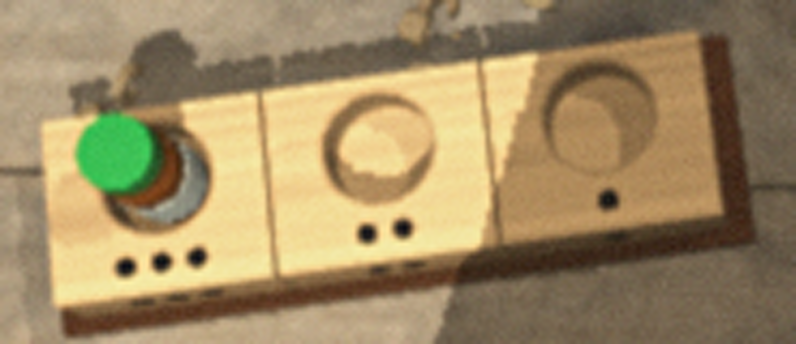

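View pics/b2.png

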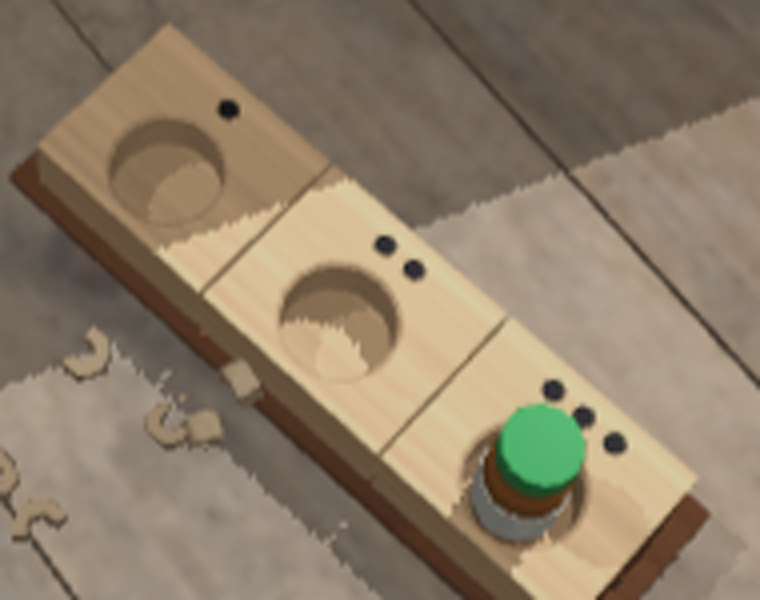

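Run:
```python
from h import *
ct=r.camera_info('top'); cs=r.camera_info('side')
T=lambda x,y:((x+.5)/4.3-.5+150,(y+.5)/4.3-.5+195)
S=lambda x,y:((x+.5)/4-.5+290,(y+.5)/4-.5+250)
p=[onz(ct,*T(600,117),48),onz(ct,*T(379,149),48)]; q=[onz(cs,*S(166,171),48),onz(cs,*S(340,322),48)]
d=[onz(ct,*T(608,200),48)]
print(p,q,d,[np.linalg.norm(a[0]-a[1]) for a in (p,q)])
c=[onz(ct,*T(*x),48).round(1) for x in [(42,122),(699,33),(722,214),(55,306)]]
print(c)
c=np.array(c); print(np.linalg.norm(c[0]-c[1]),np.linalg.norm(c[2]-c[1]))
# two-ray triangulation of caps
def tri(a,b):
    o,d=ray(ct,*a);O,D=ray(cs,*b); A=np.c_[d,-D]; k=np.linalg.lstsq(A,O-o,rcond=None)[0]; P,Q=o+d*k[0],O+D*k[1]; return (P+Q)/2,np.linalg.norm(P-Q)
print(tri((417,211.8),(247.2,193.1)),tri((414.2,278.7),(303.3,165.3)))
```

```text
[array([602.80546196,  65.52698197,  48.        ]), array([585.89524178, 163.96130932,  48.        ])] [array([603.37938604,  66.66485311,  48.        ]), array([585.78886379, 165.47377321,  48.        ])] [array([565.23538673,  60.34079055,  48.        ])] [np.float64(99.87628520851715), np.float64(100.3624888360682)]
[array([594.7, 317.5,  48. ]), array([642.5,  22.5,  48. ]), array([560.2,   9.5,  48. ]), array([511.7, 303.6,  48. ])]
298.8475196483986 83.3204056639188
(array([ 618.92726956, -172.57890352,   85.006476  ]), np.float64(0.12732992920162267)) (array([ 496.35276033, -167.14106971,   79.12880153]), np.float64(1.183252782820178))
```

```bash
cat > plan.py <<'E'
from h import *
from scipy.spatial.transform import Rotation as Ro
def plan(target,yaw,n,grip):
    s=r.sense(); p=np.array(s['eef_pos']); R=Ro.from_euler('xyz',s['tcp_rot']); T=Ro.from_euler('xyz',[np.pi,0,yaw])
    w=(R.inv()*T).as_rotvec(); print('rot',w.round(3)); rows=[]; p0=p.copy()
    for i in range(n):
        g=p0+(np.array(target)-p0)*(i+1)/n
        d=np.round(R.inv().apply(g-p)/10,1)
        dw=np.round(w*(i+1)/n,3)-np.round(w*i/n,3); 
        rows.append((*d,*dw.round(3),grip)); p=p+R.apply(d*10); R=R*Ro.from_rotvec(dw)
    print('; '.join(' '.join('%g'%v for v in q) for q in rows)); print(p,R.as_euler('xyz'))
E
python3 -c "
from plan import *
plan([619,-172.5,190],np.pi/2,16,1)"
```

```text
rot [-1.00e-03 -1.00e-03 -1.24e+00]
3.3 -1.6 0.3 0 0 -0.077 1; 3.4 -1.4 0.2 0 0 -0.078 1; 3.6 -1.1 0.3 0 0 -0.077 1; 3.5 -0.8 0.2 0 0 -0.078 1; 3.7 -0.6 0.3 0 0 -0.077 1; 3.7 -0.2 0.2 0 0 -0.078 1; 3.7 0 0.3 0 0 -0.077 1; 3.6 0.3 0.2 0 0 -0.078 1; 3.7 0.6 0.3 -0.001 0 -0.077 1; 3.5 0.9 0.3 0 0 -0.078 1; 3.6 1.2 0.2 0 0 -0.077 1; 3.4 1.4 0.3 0 -0.001 -0.078 1; 3.2 1.6 0.2 0 0 -0.077 1; 3.2 2 0.3 0 0 -0.078 1; 3 2.1 0.2 0 0 -0.077 1; 2.8 2.4 0.3 0 0 -0.078 1
[ 618.75485537 -172.25312746  189.90853094] [3.14143979e+00 4.76628167e-04 1.57080201e+00]
```

Emit:
jog_arm(
  increments="3.3 -1.6 0.3 0 0 -0.077 1; 3.4 -1.4 0.2 0 0 -0.078 1; 3.6 -1.1 0.3 0 0 -0.077 1; 3.5 -0.8 0.2 0 0 -0.078 1; 3.7 -0.6 0.3 0 0 -0.077 1; 3.7 -0.2 0.2 0 0 -0.078 1; 3.7 0 0.3 0 0 -0.077 1; 3.6 0.3 0.2 0 0 -0.078 1",
  squeeze=40,
)

```text
clock: 0.95
eef_pos: [411.4, -380.7, 211.0]
tcp_rot: [-3.141, -0.0, 0.954]
contact_force: [-1.0, 0.8, 0.1]
opening: 0.998
```

Emit:
jog_arm(
  increments="3.7 0.6 0.3 0 0 -0.077 1; 3.5 0.9 0.3 0 0 -0.078 1; 3.6 1.2 0.2 0 0 -0.077 1; 3.4 1.4 0.3 0 0 -0.078 1; 3.2 1.6 0.2 0 0 -0.077 1; 3.2 2 0.3 0 0 -0.078 1; 3 2.1 0.2 0 0 -0.077 1; 2.8 2.4 0.3 0 0 -0.078 1",
)

```text
clock: 1.75
eef_pos: [619.7, -171.3, 190.0]
tcp_rot: [-3.141, -0.0, 1.574]
contact_force: [1.2, -0.3, 0.1]
opening: 1.002
```

```bash
python3 -c "
from h import *
print(r.sense()); ci=r.camera_info('wrist'); print(proj(ci,[[619,-172.5,85],[496.5,-166,85]])); save('wrist','w1.png')"
```

```text
{'clock': 1.75, 'qpos': array([-2.71999694e-01,  4.19760484e-01,  1.63080035e+00, -5.00535722e-05,
        1.09135570e+00, -2.75328044e-01]), 'qvel': array([ 0.51024761,  0.28995062, -0.37567552, -0.00197988,  0.08213215,
       -0.26662664]), 'joint_efforts': array([-2.75381036e+00, -6.64940143e+01, -3.04076779e+01,  1.26310531e-01,
        1.24733528e-02,  4.91602421e-01]), 'eef_pos': array([ 619.66974607, -171.29199608,  190.03156232]), 'tcp_rot': array([-3.14126891e+00, -4.53187150e-05,  1.57414777e+00]), 'contact_force': array([ 1.23986824, -0.26723962,  0.13581763]), 'wrist_torque': array([-0.0768658 , -0.02003914, -0.0166707 ]), 'opening': 1.0015636428023136}
[[324.94447228 236.14601322]
 [142.69800598 226.39508196]]
```

View pics/w1.png

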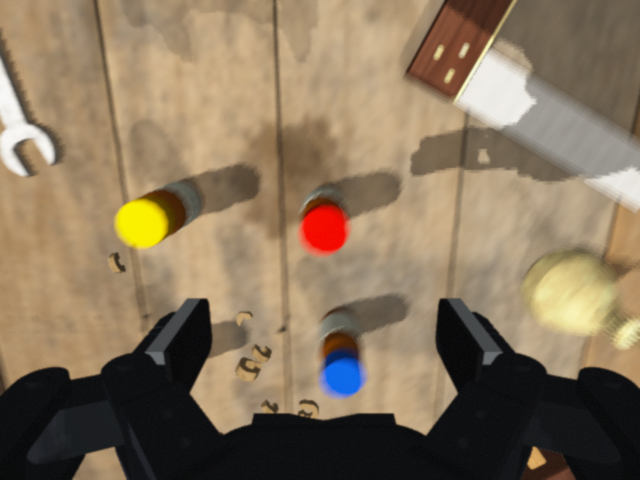

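The wrist view shows red at (325,228), but the image is blurred because the arm was still settling. I'll take it again at rest.

```bash
python3 -c "
from m import *
save('wrist','w2.png')
print(r.sense()['eef_pos'],r.sense()['qvel'].round(3)); ci=r.camera_info('wrist'); print(proj(ci,[[619,-172.5,85],[496.5,-166,85]])); im=save('wrist','w3.png')
for w in ['red','yellow']:
    b=blobs(im,w)[0]; print(w,b[:2],onz(ci,*b[1],85))
print(r.sense()['eef_pos'])
"
```

```text
[ 621.25766095 -169.50426251  189.57161665] [-0.052 -0.026  0.041 -0.031  0.012  0.025]
[[322.40660578 239.07316514]
 [140.12091636 229.03784375]]
red ([294, 214, 48, 46, 1743], [317.5, 236.4]) [ 615.67724821 -170.62605883   85.        ]
yellow ([111, 201, 55, 51, 2040], [136.7, 227.2]) [ 494.37187366 -164.73003279   85.        ]
[ 619.66648992 -170.98574492  189.57977935]
```

Emit:
jog_arm(
  increments="-0.1 -0.2 2 0 0 0 1; 0 0 2.5 0 0 0 1; 0 0 2.5 0 0 0 1; 0 0 2.5 0 0 0 1; 0 0 2.5 0 0 0 1; 0 0 2 0 0 0 1; 0 0 1 0 0 0 1; 0 0 0 0 0 0 1",
)

```text
clock: 2.7
eef_pos: [615.3, -174.0, 39.1]
tcp_rot: [-3.139, -0.001, 1.57]
contact_force: [-0.2, 0.4, 0.1]
opening: 0.998
```

```bash
python3 -c "
from h import *
print(r.sense()['eef_pos'],r.sense()['contact_force']);save('wrist','w4.png')"
```

```text
[ 615.33330124 -174.03731863   39.05132181] [-0.23423913  0.44175419  0.10243618]
```

View pics/w4.png

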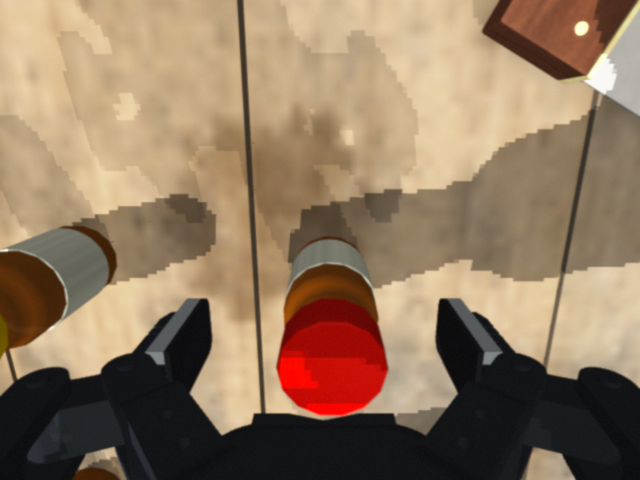

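Emit:
jog_arm(
  increments="0.2 0.2 0 0 0 0 0.4; 0 0 0 0 0 0 0; 0 0 0 0 0 0 -0.3; 0 0 0 0 0 0 -0.3; 0 0 0 0 0 0 -0.3; 0 0 0 0 0 0 -0.3; 0 0 0 0 0 0 -0.3; 0 0 0 0 0 0 -0.3",
  squeeze=40,
)

```text
clock: 3.55
eef_pos: [619.2, -171.7, 41.2]
tcp_rot: [3.141, 0.0, 1.571]
contact_force: [-2.6, -0.6, 5.4]
opening: 0.399
```

```bash
python3 -c "
from h import *
print(r.sense()['eef_pos'],r.sense()['contact_force'],r.sense()['opening']);save('wrist','w5.png')"
```

```text
[ 619.17762974 -171.71328944   41.24859481] [-2.62062548 -0.6055511   5.43253803] 0.39949006111022883
```

View pics/w5.png

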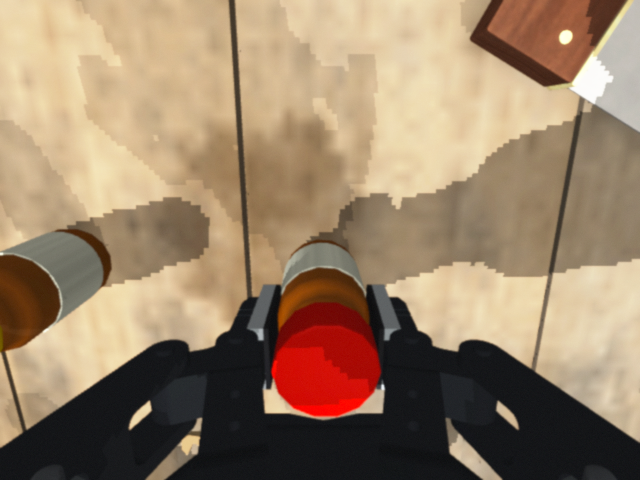

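Emit:
jog_arm(
  increments="0 0 0 0 0 0 -1; 0 0 -0.3 0 0 0 -1; 0 0 -1 0 0 0 -1; 0 0 -2 0 0 0 -1; 0 0 -2.5 0 0 0 -1; 0 0 -2.2 0 0 0 -1; 0 0 -1.5 0 0 0 -1; 0 0 -0.5 0 0 0 -1",
  squeeze=50,
)

```text
clock: 4.4
eef_pos: [619.8, -171.9, 142.4]
tcp_rot: [3.139, 0.001, 1.571]
contact_force: [0.9, 0.6, -1.4]
opening: 0.397
```

```bash
python3 -c "
from h import *
print(r.sense()['eef_pos'],r.sense()['contact_force'],r.sense()['opening']);save('wrist','w6.png')"
```

```text
[ 619.78102171 -171.88215993  142.44892326] [ 0.92927471  0.56576738 -1.4224886 ] 0.39697296796081677
```

View pics/w6.png

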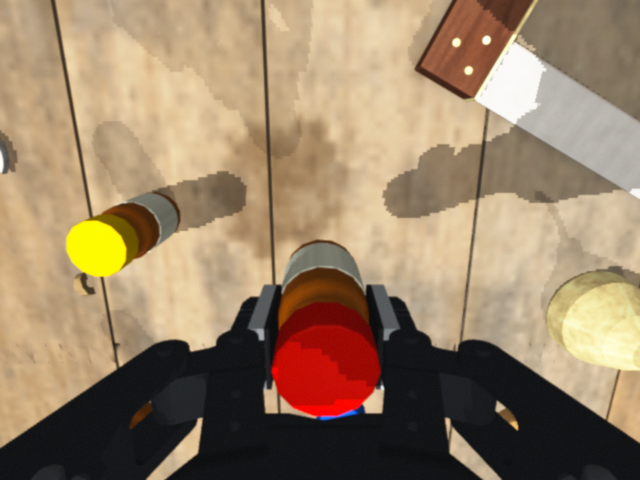

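Emit:
jog_arm(
  increments="1 -0.1 0 0 0 0 -1; 2.5 -0.2 0.2 0 0 0 -1; 4 -0.3 0.3 0 0 0 -1; 4.3 -0.3 0.5 0 0 0 -1; 4.5 -0.3 0.5 0 0 0 -1; 4 -0.3 0.3 0 0 0 -1; 2.5 -0.2 0.2 0 0 0 -1; 1 0 0 0 0 0 -1",
)

```text
clock: 5.25
eef_pos: [600.0, 69.2, 118.6]
tcp_rot: [-3.138, -0.0, 1.573]
contact_force: [0.2, 0.6, -1.7]
opening: 0.397
```

Emit:
jog_arm(
  increments="0 0 0 0 0 0 -1; 0 0 0.2 0 0 0 -1; 0 0 0.3 0 0 0 -1; 0 0 0.5 0 0 0 -1; 0 0 0.5 0 0 0 -1; 0 0 0.3 0 0 0 -1; 0 0 0.2 0 0 0 -1; 0 0 0 0 0 0 -1",
)

```text
clock: 6.05
eef_pos: [601.7, 66.2, 99.9]
tcp_rot: [-3.141, 0.0, 1.571]
contact_force: [-0.2, 0.7, -1.3]
opening: 0.391
```

```bash
python3 -c "
from m import *
s=r.sense();print(s['eef_pos'],s['contact_force'],s['opening'],s['qvel'].round(3))
for n in ['top','side']:
    im=save(n,n+'1.png');ci=r.camera_info(n)
    h=cv2.cvtColor(im,cv2.COLOR_RGB2HSV); H,S,V=[h[...,i].astype(int) for i in range(3)]
    m=((H<4)|(H>174))&(S>185)&(V>100)
    N,l,st,c=cv2.connectedComponentsWithStats(m.astype(np.uint8)); k=1+np.argmax(st[1:,4])
    print(n,st[k],c[k],proj(ci,[[603,66,18],[603,66,48]]),onz(ci,*c[k],s['eef_pos'][2]+44))
    cv2.imwrite('pics/c_'+n+'.png',cv2.resize(im[180:280,220:380] if n=='top' else im[200:380,240:480],None,fx=3,fy=3)[:,:,::-1])
"
```

```text
[601.67363753  66.24315296  99.90793977] [-0.22757512  0.67848283 -1.32608291] 0.39074476017851684 [ 0.002 -0.008 -0.004  0.     0.004 -0.001]Traceback (most recent call last):
  File "<string>", line 8, in <module>
    N,l,st,c=cv2.connectedComponentsWithStats(m.astype(np.uint8)); k=1+np.argmax(st[1:,4])
                                                                       ~~~~~~~~~^^^^^^^^^^
    return _wrapfunc(a, 'argmax', axis=axis, out=out, **kwds)
    return bound(*args, **kwds)
ValueError: attempt to get argmax of an empty sequence
```

Top is hidden by the arm, so I'll use the side and wrist views.

```bash
python3 -c "
from m import *
n='side'; im=save(n,'side1.png');ci=r.camera_info(n); print(proj(ci,[[603,66,18],[603,66,48]]),r.sense()['eef_pos'])
cv2.imwrite('pics/c_side.png',cv2.resize(im[200:380,240:480],None,fx=3,fy=3)[:,:,::-1])
save('wrist','w7.png')
"
```

```text
[[330.82803336 298.76162312]
 [331.07079002 291.97487547]] [601.94823369  66.38244931 100.33143419]
```

View pics/c_side.png

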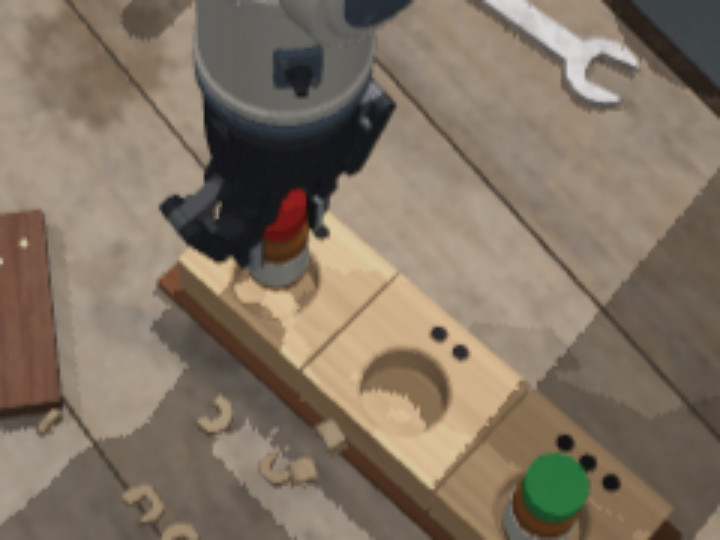

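View pics/w7.png

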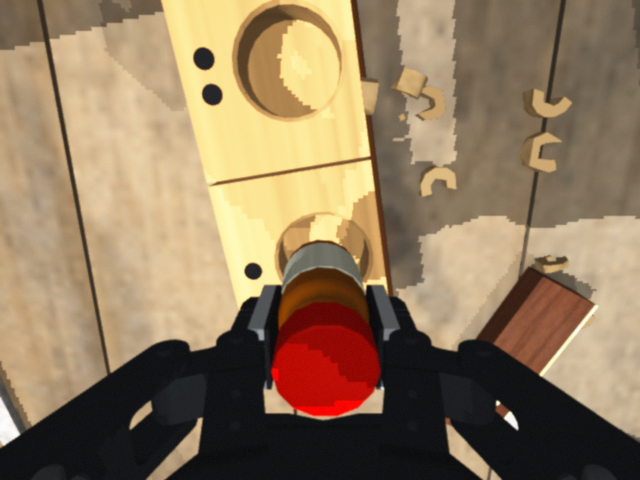

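Emit:
jog_arm(
  increments="0 0.1 0.3 0 0 0 -1; 0 0 0.6 0 0 0 -1; 0 0 0.7 0 0 0 -1; 0 0 0.7 0 0 0 -1; 0 0 0.7 0 0 0 -1; 0 0 0.5 0 0 0 -1; 0 0 0.3 0 0 0 -1; 0 0 0 0 0 0 -1",
)

```text
clock: 7.0
eef_pos: [602.6, 66.3, 61.7]
tcp_rot: [-3.141, 0.0, 1.571]
contact_force: [-0.9, -0.5, -1.1]
opening: 0.399
```

Emit:
jog_arm(
  increments="0 0 0.1 0 0 0 -1; 0 0 0 0 0 0 -1; 0 0 0.1 0 0 0 -1; 0 0 0 0 0 0 -1; 0 0 0.1 0 0 0 -1; 0 0 0 0 0 0 -1; 0 0 0 0 0 0 -1; 0 0 0 0 0 0 -1",
)

```text
clock: 7.8
eef_pos: [603.0, 66.4, 59.4]
tcp_rot: [3.141, -0.0, 1.571]
contact_force: [0.4, 0.1, 0.4]
opening: 0.393
```

Emit:
jog_arm(
  increments="0 0 0.1 0 0 0 -1; 0 0 0 0 0 0 -1; 0 0 0.1 0 0 0 -1; 0 0 0 0 0 0 -1; 0 0 0 0 0 0 -1; 0 0 0 0 0 0 -1; 0 0 0 0 0 0 -1; 0 0 0 0 0 0 -1",
)

```text
clock: 8.6
eef_pos: [603.2, 66.4, 59.2]
tcp_rot: [3.141, -0.0, 1.571]
contact_force: [-5.5, -0.2, 18.6]
opening: 0.399
```

Emit:
jog_arm(
  increments="0 0 -0.1 0 0 0 -1; 0 0 0 0 0 0 -0.1; 0 0 0 0 0 0 0.1; 0 0 0 0 0 0 0.3; 0 0 0 0 0 0 0.5; 0 0 0 0 0 0 0.6; 0 0 0 0 0 0 0.6; 0 0 0 0 0 0 0.6",
)

```text
clock: 9.4
eef_pos: [602.8, 66.4, 58.2]
tcp_rot: [-3.141, 0.0, 1.571]
contact_force: [-0.3, -0.1, 0.0]
opening: 0.8
```

```bash
python3 -c "
from h import *
print(r.sense()['eef_pos'],r.sense()['contact_force'],r.sense()['opening']);save('wrist','w8.png')"
```

```text
[602.82266856  66.35134806  58.22834276] [-0.29183485 -0.07040145  0.04438701] 0.7997057094524479
```

View pics/w8.png

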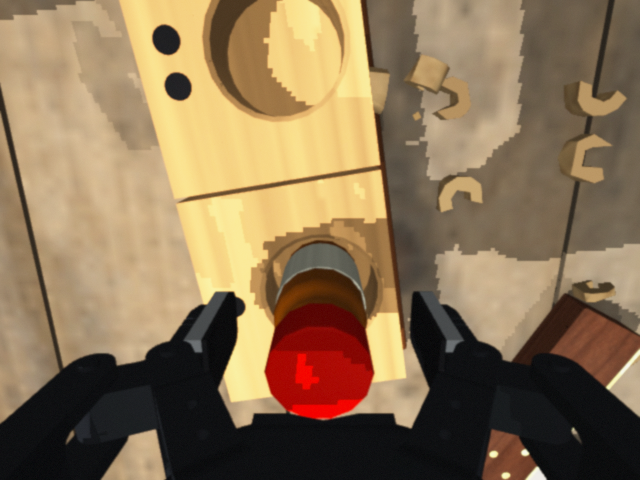

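The red jar stands in the pocket and is released. Lifting off and heading for yellow.

Emit:
jog_arm(
  increments="0 0 -0.5 0 0 0 0.6; 0 0 -1.5 0 0 0 0.6; 0 0 -2.5 0 0 0 0.6; 0 0 -2.5 0 0 0 1; 0 0 -2.5 0 0 0 1; 0 0 -1.5 0 0 0 1; 0 0 -0.5 0 0 0 1; 0 0 0 0 0 0 1",
)

```text
clock: 10.25
eef_pos: [603.1, 66.4, 174.0]
tcp_rot: [3.14, -0.0, 1.571]
contact_force: [-1.0, 1.0, -0.3]
opening: 0.996
```

Emit:
jog_arm(
  increments="-1 -0.5 0 0 0 0 1; -3 -1.5 0 0 0 0 1; -4 -2 0 0 0 0 1; -4.2 -2 0 0 0 0 1; -4 -2 0 0 0 0 1; -4 -1.7 0 0 0 0 1; -2 -1 0 0 0 0 1; -1 0 0 0 0 0 1",
)

```text
clock: 11.05
eef_pos: [493.2, -167.4, 172.0]
tcp_rot: [-3.139, -0.001, 1.568]
contact_force: [0.3, 0.3, 0.9]
opening: 0.999
```

Emit:
jog_arm(
  increments="0 0 0 0 0 0 1; 0 0 0 0 0 0 1; 0 0 0 0 0 0 1; 0 0 0 0 0 0 1; 0 0 0 0 0 0 1; 0 0 0 0 0 0 1; 0 0 0 0 0 0 1; 0 0 0 0 0 0 1",
)

```text
clock: 11.85
eef_pos: [495.9, -165.5, 173.3]
tcp_rot: [3.141, 0.0, 1.571]
contact_force: [-0.3, 0.2, -0.2]
opening: 0.999
```

```bash
python3 -c "
from m import *
print(r.sense()['eef_pos']); ci=r.camera_info('wrist'); print(proj(ci,[[496.5,-166,85]])); im=save('wrist','w9.png')
b=blobs(im,'yellow')[0]; print(b[:2],onz(ci,*b[1],85))
im=save('top','top2.png'); ct=r.camera_info('top'); b=blobs(im,'red')[0]; print(b[:2],onz(ct,*b[1],103)); im=save('side','side2.png')
cv2.imwrite('pics/c2.png',cv2.resize(im[200:400,240:480],None,fx=3,fy=3)[:,:,::-1])
"
```

```text
[ 495.90861523 -165.53503456  173.32451585]
[[326.97416804 242.59022765]]
([296, 213, 51, 54, 2174], [321.0, 239.6]) [ 492.71527546 -164.01338657   85.        ]
([278, 207, 17, 17, 214], [286.1, 215.3]) [602.69296495  65.23892052 103.        ]
```

View pics/c2.png

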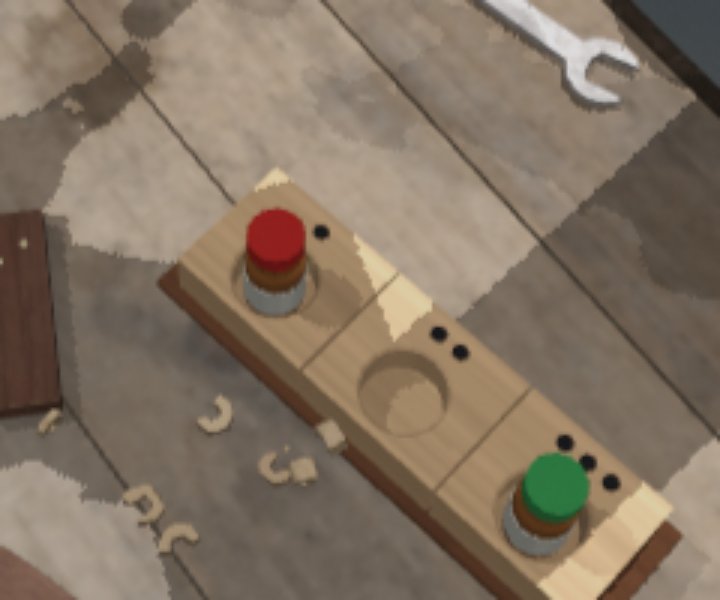

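View pics/w9.png

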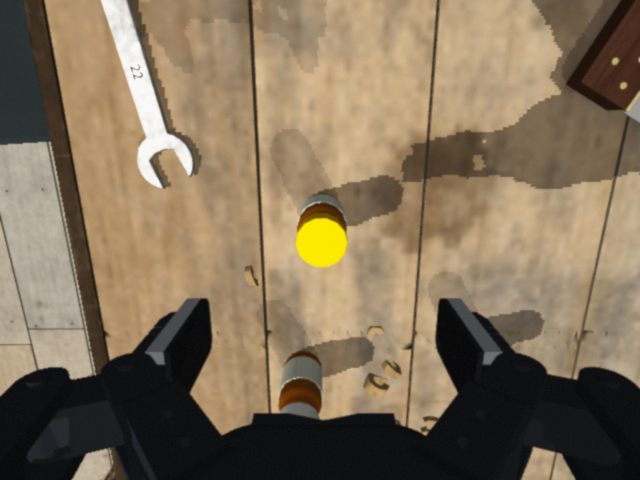

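Red sits centred at (602.7, 65.2) at the expected height. The wrist image has yellow at (321,240), under the tool. Descending.

Emit:
jog_arm(
  increments="0 0 1.4 0 0 0 1; 0 0 2 0 0 0 1; 0 0 2.5 0 0 0 1; 0 0 2.5 0 0 0 1; 0 0 2.2 0 0 0 1; 0 0 1.8 0 0 0 1; 0 0 1 0 0 0 1; 0 0 0 0 0 0 1",
)

```text
clock: 12.8
eef_pos: [495.1, -165.4, 38.2]
tcp_rot: [-3.139, -0.001, 1.571]
contact_force: [-0.6, 0.2, 0.7]
opening: 0.997
```

Emit:
jog_arm(
  increments="0 0 0 0 0 0 0.6; 0 0 0 0 0 0 0.3; 0 0 0 0 0 0 0; 0 0 0 0 0 0 -0.2; 0 0 0 0 0 0 -0.3; 0 0 0 0 0 0 -0.5; 0 0 0 0 0 0 -1; 0 0 0 0 0 0 -1",
)

```text
clock: 13.6
eef_pos: [496.2, -165.8, 40.2]
tcp_rot: [3.141, 0.0, 1.571]
contact_force: [-2.5, 0.6, 8.4]
opening: 0.397
```

```bash
python3 -c "
from h import *
print(r.sense()['eef_pos'],r.sense()['contact_force'],r.sense()['opening']);save('wrist','w10.png')"
```

```text
[ 496.17943247 -165.79660521   40.20491249] [-2.46151122  0.63041958  8.40637583] 0.3969044382162334
```

View pics/w10.png

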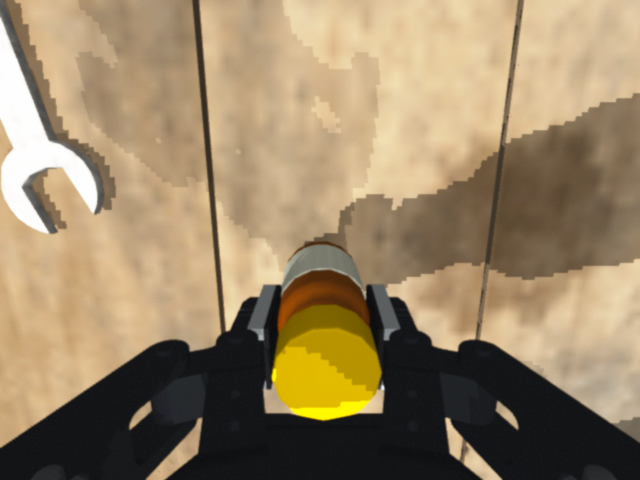

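Emit:
jog_arm(
  increments="0 0 -0.3 0 0 0 -1; 0 0 -1 0 0 0 -1; 0 0 -2 0 0 0 -1; 0 0 -3 0 0 0 -1; 0 0 -3 0 0 0 -1; 0 0 -2.2 0 0 0 -1; 0 0 -1.5 0 0 0 -1; 0 0 -0.5 0 0 0 -1",
)

```text
clock: 14.45
eef_pos: [496.7, -165.9, 176.6]
tcp_rot: [3.139, 0.001, 1.571]
contact_force: [0.9, 0.5, -2.2]
opening: 0.396
```

Emit:
jog_arm(
  increments="1 0.3 0 0 0 0 -1; 2 0.6 0 0 0 0 -1; 3 0.8 0 0 0 0 -1; 3.5 0.9 0 0 0 0 -1; 3.5 0.9 0 0 0 0 -1; 3.5 1 0 0 0 0 -1; 3.5 1 0 0 0 0 -1; 3.5 0.9 0 0 0 0 -1",
)

```text
clock: 15.25
eef_pos: [559.3, 71.6, 173.0]
tcp_rot: [-3.14, 0.0, 1.571]
contact_force: [0.4, 0.0, -1.0]
opening: 0.395
```

Emit:
jog_arm(
  increments="3.5 1 0 0 0 0 -1; 3 0.8 0 0 0 0 -1; 2 0.5 0 0 0 0 -1; 1 0.2 0 0 0 0 -1; 0 0.1 0 0 0 0 -1; 0 0 0.5 0 0 0 -1; 0 0 1 0 0 0 -1; 0 0 0.5 0 0 0 -1",
)

```text
clock: 16.05
eef_pos: [585.0, 163.2, 152.9]
tcp_rot: [-3.14, 0.001, 1.57]
contact_force: [-0.5, 0.1, -1.8]
opening: 0.4
```

Emit:
jog_arm(
  increments="0 0 0 0 0 0 -1; 0 0 0.5 0 0 0 -1; 0 0 1 0 0 0 -1; 0 0 1.2 0 0 0 -1; 0 0 1.2 0 0 0 -1; 0 0 0.8 0 0 0 -1; 0 0 0.3 0 0 0 -1; 0 0 0 0 0 0 -1",
)

```text
clock: 16.85
eef_pos: [585.5, 164.3, 103.6]
tcp_rot: [-3.141, 0.0, 1.571]
contact_force: [0.4, -0.3, -0.5]
opening: 0.395
```

```bash
python3 -c "
from h import *
n='side'; im=save(n,'side3.png');print(r.sense()['eef_pos'],r.sense()['opening'])
cv2.imwrite('pics/c3.png',cv2.resize(im[200:400,240:480],None,fx=3,fy=3)[:,:,::-1])
save('wrist','w11.png')
"
```

```text
[585.89917559 164.39493945 104.1510106 ] 0.3958427125907049
```

View pics/c3.png

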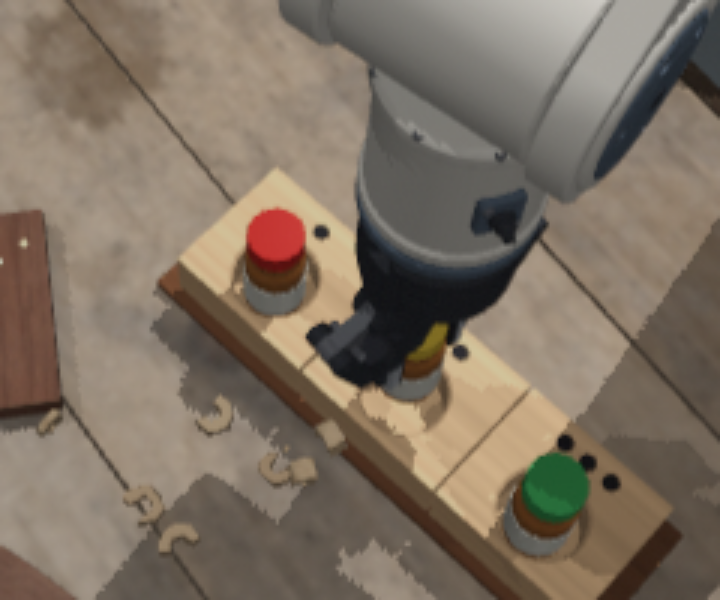

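View pics/w11.png

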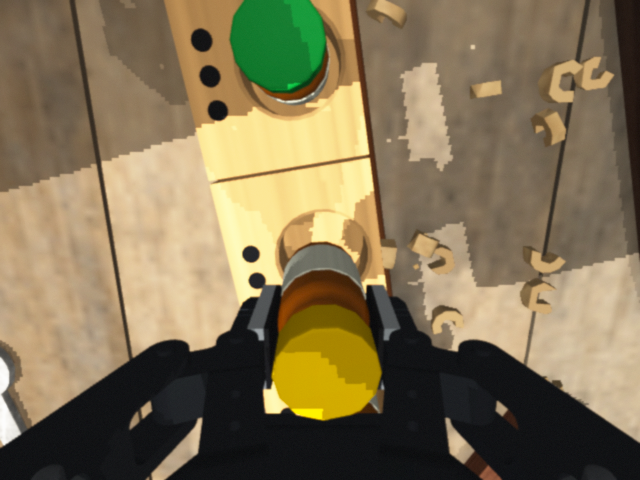

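The yellow jar is centred over the two-dot pocket, with the rim around (322,250) and the jar at about x=322. Lowering 43 mm, then fine steps.

Emit:
jog_arm(
  increments="0 0 0.3 0 0 0 -1; 0 0 0.6 0 0 0 -1; 0 0 0.8 0 0 0 -1; 0 0 0.8 0 0 0 -1; 0 0 0.8 0 0 0 -1; 0 0 0.6 0 0 0 -1; 0 0 0.3 0 0 0 -1; 0 0 0 0 0 0 -1",
)

```text
clock: 17.75
eef_pos: [585.5, 164.3, 61.7]
tcp_rot: [-3.141, 0.0, 1.571]
contact_force: [0.3, -0.3, -1.2]
opening: 0.396
```

Emit:
jog_arm(
  increments="0 0 0.1 0 0 0 -1; 0 0 0 0 0 0 -1; 0 0 0.1 0 0 0 -1; 0 0 0 0 0 0 -1; 0 0 0.1 0 0 0 -1; 0 0 0 0 0 0 -1; 0 0 0 0 0 0 -1; 0 0 0 0 0 0 -1",
)

```text
clock: 18.55
eef_pos: [585.9, 164.4, 59.3]
tcp_rot: [3.142, -0.0, 1.571]
contact_force: [-0.6, -0.5, -1.0]
opening: 0.393
```

Emit:
jog_arm(
  increments="0 0 0.1 0 0 0 -1; 0 0 0 0 0 0 -1; 0 0 0.1 0 0 0 -1; 0 0 0 0 0 0 -1; 0 0 0 0 0 0 -1; 0 0 0 0 0 0 -1; 0 0 0 0 0 0 -1; 0 0 0 0 0 0 -1",
)

```text
clock: 19.35
eef_pos: [586.0, 164.5, 58.2]
tcp_rot: [3.141, -0.0, 1.571]
contact_force: [-3.0, -0.4, 9.1]
opening: 0.397
```

Floor contact at 9 N. Releasing and rising.

Emit:
jog_arm(
  increments="0 0 0 0 0 0 -1; 0 0 0 0 0 0 -0.1; 0 0 0 0 0 0 0.1; 0 0 0 0 0 0 0.3; 0 0 0 0 0 0 0.5; 0 0 0 0 0 0 0.6; 0 0 0 0 0 0 0.6; 0 0 0 0 0 0 0.6",
)

```text
clock: 20.15
eef_pos: [585.8, 164.4, 57.2]
tcp_rot: [-3.141, 0.0, 1.571]
contact_force: [-0.3, 0.3, -0.1]
opening: 0.799
```

Emit:
jog_arm(
  increments="0 0 -0.5 0 0 0 0.6; 0 0 -1.5 0 0 0 0.6; 0 0 -2.5 0 0 0 0.6; 0 0 -3 0 0 0 0.6; 0 0 -3 0 0 0 0.6; 0 0 -3 0 0 0 0.6; 0 0 -1.5 0 0 0 0.6; 0 0 0 0 0 0 0.6",
)

```text
clock: 20.95
eef_pos: [587.3, 164.8, 210.3]
tcp_rot: [3.137, -0.001, 1.571]
contact_force: [-0.5, -0.2, -0.3]
opening: 0.8
```

Emit:
jog_arm(
  increments="-2 -1 0 0 0 0 0.6; -4 -1 0 0 0 0 0.6; -4 -1 0 0 0 0 0.6; -4 -1 0 0 0 0 0.6; -4 -1 0 0 0 0 0.6; -4 -1 0 0 0 0 0.6; -2 0 0 0 0 0 0.6; -1 0 0 0 0 0 0.6",
)

```text
clock: 21.75
eef_pos: [524.8, -87.3, 206.0]
tcp_rot: [-3.14, -0.0, 1.569]
contact_force: [-0.3, 0.4, 0.6]
opening: 0.802
```

Emit:
jog_arm(
  increments="0 0 0 0 0 0 0.6; 0 0 0 0 0 0 0.6; 0 0 0 0 0 0 0.6; 0 0 0 0 0 0 0.6; 0 0 0 0 0 0 0.6; 0 0 0 0 0 0 0.6; 0 0 0 0 0 0 0.6; 0 0 0 0 0 0 0.6",
)

```text
clock: 22.55
eef_pos: [525.9, -85.5, 207.3]
tcp_rot: [3.142, -0.0, 1.571]
contact_force: [-0.1, -0.7, 0.3]
opening: 0.799
```

```bash
python3 -c "
from m import *
im=save('top','top4.png'); ct=r.camera_info('top')
for w in ['red','yellow','green']:
    for b in blobs(im,w)[:1]: print(w,b[:2],onz(ct,*b[1],103).round(1))
im=save('side','side4.png');print(r.sense()['eef_pos'],r.sense()['contact_force'])
cv2.imwrite('pics/c4.png',cv2.resize(im[200:400,240:480],None,fx=3,fy=3)[:,:,::-1])
"
```

```text
red ([278, 207, 17, 17, 171], [285.6, 214.9]) [603.4  66.2 103. ]
yellow ([224, 216, 18, 17, 246], [232.2, 223.7]) [585.  161.9 103. ]
green ([168, 222, 18, 17, 221], [176.5, 230.1]) [570.9 262.2 103. ]
[525.88584753 -85.63078476 207.31538488] [-0.33745904  0.28228588  0.36162111]
```

View pics/c4.png

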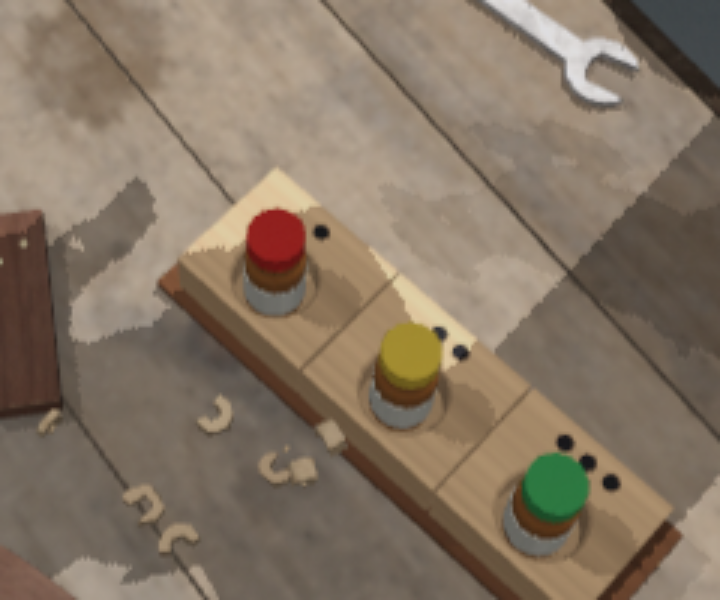

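Both jars stand upright in their pockets, seated at the same depth as the green one, and the arm is clear. Handing in.

```bash
python3 -c "
from h import *
print(r.sign_off())"
```

```text
the job is handed in; nothing more can be done
None
```

The red-capped jar is standing in the one-dot pocket and the yellow-capped jar in the two-dot pocket. Both were lowered until they touched the pocket floor (about 19 N and 9 N) and then let go. I handed the job in at about 22.7 s of the 54 s allowed; no verdict is reported.

**Last checks, from the top camera:** red was at (603.4, 66.2) mm against a pocket centre of about (603, 66). Yellow was at (585.0, 161.9) mm against about (586, 164.5). That puts both within about 3 mm of centre, against the 15 mm limit. In the side view both stand upright and as deep as the green-capped jar. The gripper had moved well away and showed no contact force.

**Disagreements:** on the bench, the wrist camera placed each jar 2–4 mm away from where the fixed cameras did. I went mainly by the fixed cameras, and both grasps came out centred. The yellow cap's height also came out about 6 mm low when I combined the two fixed views.

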